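# Release the eccentric lock and push the jar home in the labelling fixture

## Task

Seat the small jar in the cradle of the labelling fixture. First push the red cam lever round, either way, until it points straight forward along the yellow line, away from the blue slide, so that the cam's low point faces the slide's roller; only then push the yellow plate forward until the slide is fully home. Work by pushing alone: let the slide move the jar, do not touch or lift the jar itself, and leave the other things where they are.

Things in the scene. Friction and masses are not known exactly. Their poses are not given: they have to be found in the camera images.
- fixture: Labelling fixture: aluminium bed plate 230 (x) x 290 (y) x 12 mm, fixed on the table. Origin on the table top; x is forward (the way the slide travels), y left, z up. The plate spans x -105 to 125, y -135 to 155. Right: the slide and the jar's lane, centred on y = -75. Left: the brass cam with red lever, pivot at x = 30, y = 85; from it a yellow line on the plate runs forward.
- seat (a point): Where the centre of the jar's underside comes to rest: on the plate (12 mm above the table), fixture x = 48, y = -75 mm, within a grey V-shaped cradle of two blocks whose tops are 42 mm above the table.
- cam (a joint): Cam angle (rad), growing counter-clockwise from above; the lever's direction in the fixture frame is 3.14 + this. 0: lever straight back, high point blocks the slide's roller. Low point at the roller, lever straight forward: +3.14 or -3.14; stops at +/-3.3. Starts within 1.2 of 0, turns either way, friction 0.2 N m (3 to 4 N at the lever's end), no spring, stays where left.
- cam_pivot (a point): Point on the cam's pivot axis, on top of the lever, 75 mm above the table; fixed in the fixture at x = 30, y = 85 mm. The brass cam disc below is 80 mm across and 20 mm off-centre (60 mm from pivot to high point, under the lever; 20 mm to the low point, white dot), top 34 mm above the table.
- lever_end (a point): End of the red lever, at mid-height, 60 mm above the table, 80 mm from the pivot axis. The lever is a straight bar, 16 mm wide and 30 mm high (45 to 75 mm above the table), from the pivot out to this point; push on its long side faces. Under its sweep lie only the cam and the slide's arm, all lower than 40 mm.
- slide (a joint): Travel of the blue follower slide (m): 0 fully back, growing forward (fixture +x), 0.050 at its end stop, fully home. Starts between 0 and 0.010. With the cam as at the start its roller meets the cam after 0.013 to 0.028; with the cam low it runs free to the stop. Friction about 2 N, up to 5 N more with the jar; no spring, stays where left.
- push_face (a point): Centre of the rear face of the slide's yellow upright push plate: 64 mm wide (fixture y), 10 mm thick, 34 to 78 mm above the table, this point at 55.5 mm. It is at fixture x = -85 mm plus the travel, y = -75. Push it forward; behind it there is free room.
- jar: Small squat brown glazed jar with a white lid, 76 mm across, 93 mm high, 0.3 to 0.65 kg, loose, standing on the bed plate between the slide's black pad and the cradle; origin: centre of its underside, 12 mm above the table. The pad is 45 mm ahead of the push face and carries the jar along once it meets it.
- spare_jar: Bystander: brown jar with blue lid, 90 mm across, 131 mm high; origin under its centre.
- stopper: Bystander: cork stopper, 30 mm across, 28 mm high, standing on the front part of the bed plate; origin under its centre.
- jar_lid: Bystander: blue lid, 68 mm across, 10 mm high, lying to the right of the fixture; origin under its centre.
- tape_roll: Bystander: roll of amber tape, 90 mm across, 48 mm high; origin under its centre.
- marker: Bystander: black marker, 125 x 14 x 14 mm, lying to the left of the fixture; origin under its centre.
- carton: Bystander: small carton 150 x 120 x 110 mm; origin under its centre.
- scraper: Bystander: spatula-like scraper lying on the table on the left; origin under its handle.

How it is judged:
On the way, in this order (a step that is already met when the one before it is completed fails the run):
1. the cam is turned to its low point (lever within 0.35 rad of straight forward) while the slide is still back (travel under 15 mm) ((value of joint cam above 2.792 rad or value of joint cam below -2.792 rad) and value of joint slide below 0.015 m), for 0.2 s.
2. the slide is pushed fully home (travel over 46 of 50 mm) (value of joint slide above 0.046 m), for 0.2 s.
At the end, for the whole second after the job is handed in: The slide is within 4 mm of its end stop, the lever within 0.4 rad of straight forward, the jar stands upright and still on the bed in the cradle (its axis 40 to 55 mm ahead of the fixture's origin and within 10 mm of the lane's centre line), and every bystander is within 20 mm of where it was (value of joint slide above 0.046 m and (value of joint cam above 2.742 rad or value of joint cam below -2.742 rad) and x of jar in the frame of fixture between 0.04 and 0.055 m and y of jar in the frame of fixture between -0.085 and -0.065 m and z of jar in the frame of fixture between 0.008 and 0.016 m and angle between jar's own z axis and vertical below 0.1 rad and linear speed of jar below 0.01 m/s and distance of each of spare_jar, stopper, jar_lid, tape_roll, marker, carton, scraper from where it was at the start of the episode below 0.02 m); the robot touches nothing.
It fails at once if the slide was pushed forward (over 15 mm) before the cam was at its low point (lever more than 0.6 rad away from straight forward) (value of joint slide above 0.015 m and not (value of joint cam above 2.542 rad or value of joint cam below -2.542 rad)).
It fails at once if the robot touched the jar (over 1 N) (contact force between any of the fingers, the arm and jar above 1 N).
It fails at once if the jar was lifted (over 10 mm) or tipped (over 0.35 rad) (z of jar in the frame of fixture above 0.022 m or angle between jar's own z axis and vertical above 0.35 rad).
It fails at once if a bystander was moved by more than 30 mm (distance of any of spare_jar, stopper, jar_lid, tape_roll, marker, carton, scraper from where it was at the start of the episode above 0.03 m).
It also fails if it takes over 61 s, if anything falls off the work surface, if the arm or the gripper's body presses on something with over 40 N, if the wrist force passes 120 N, or if a joint passes its speed limit or range.

## Robot

A 7-joint arm with a two-finger parallel gripper is mounted at the origin on the work surface. World frame = base frame: x ahead of the robot, y to its left, z up, the work surface at z = 0. Lengths are in m, angles in rad, forces in N, time in s.
With the tool pointing down it reaches from about 0.4 to 0.85 m from the base axis. Payload 10.4 kg.
Tool frame: the origin (TCP) lies at the very end of the fingers, on their centre line; the grasp point (between the pads) lies 19 mm behind it; x points along the fingers, z is the direction in which the jaws open and shut, and the axes are right-handed (so a half turn about x gives the same grasp; the last joint's range is limited). The gripper opens to 87 mm and grips with 3 to 60 N. Pads are 19 mm wide; open, the fingers measure 117 mm over their backs; the gripper's body (75 mm by 190 mm) begins 51 mm behind the grasp point.
Start: joints at [-1.204, 0.332, -0.065, 1.46, 0.022, 1.35, -0.088], TCP at [0.237, 0.578, 0.223] pointing down, gripper open.
Joint ranges: [-2.6, 2.6], [-0.5, 2.12], [-1.47, 1.34], [0.16, 2.42], [-1.27, 4.41], [0.06, 2.06], [-2.6, 2.6]. Speed limits (rad/s): [2.22, 2.22, 2.79, 2.79, 3.14, 3.14, 3.14].

## Interface

Orientations are given as a 3x3 rotation matrix whose columns are the frame's x, y, z axes.
In Python, from cell import robot, optics gives the robot as it stands.
- The arm moves only by the tool step_arm, never from a script. Its argument "deltas" is a list of rows, each a list of 7 numbers: the shift along the tool's x, y, z as a fraction of full scale, then the turn, a rotation vector about the tool's x, y, z as a fraction of full scale, then the closure, from 0 (fully open) to 1 (shut). In form: [[x, y, z, wx, wy, wz, gripper], ...]. A call has 1 to 5 rows; each row is the pose to reach, as a shift and turn from the pose measured when the call began, along the tool's axes at that moment, turning the shorter way round; what a row does not reach only later rows make up. Full scale, the value 1, is 100 cm for a shift and 180 degrees for a turn. A row lasts 1/8 s, in which the tool goes at most 62.5 mm and 10.7 degrees, less where a joint would pass 70% of its speed; a pose out of reach is approached as far as the arm can. A call with a number of a shift or a turn outside -1 to 1 is refused whole. A call with a gripper value outside its range is refused whole. The fingers move at their own pace and stop on an object; the grip force is fixed at half the most. Time passes only in rows, so rows that repeat a pose let the fingers close. It gives the time, the measured TCP pose, the force and the opening at its end, in the units of the state.
- robot.read_state(): the state, without advancing time (a new reading comes with each control period).
- optics.grab_frame(name): name is "scene" or "side" or "wrist"; returns a dict with "color" (384x512x3 uint8, red, green, blue), "range_z" (384x512 float32, m along the optical axis (not along the pixel's ray), 0 where there is no reading), "fx", "fy", "cx", "cy" (pixels), "k1" (the pictures are not rectified: a ray, as slopes to the right and down, at radius r is drawn at 1 + k1 r^2 times it, then the intrinsics apply), "position" and "attitude" of the camera in the world. Camera axes: x right, y down, z forward; pixel columns grow to the right and rows downward; lengths in m; the calibration is good to about 2 mm. A picture is of the moment at which its call begins.
- robot.finish_job(): hands the job in, once; it reports no verdict.
Trained networks look in the newest picture that a camera, given by its name, has taken for a name from the list of things; names that differ only in an ending like _2 or _b are one class to them, and where a whole thing is asked for, a point or a joint stands for the part that bears it (a point fixed in the world has none). Each returns a list of dicts, best first, with "confidence" (0 to 1); they miss things now and then, are a little off and sometimes report something else, mostly with a low value. They report only what shows in the picture. A call takes as long as a camera call.
- optics.silhouettes(camera, target): "mask" (384x512 bool, what is visible of it) and "box" ([left, top, width, height] in pixels, round what is visible of it).
- optics.place_of(camera, target): "pixel" ([column, row] in pixels: a listed point, or the origin of a listed thing).
The state is a dict: "time_s": time; "joint_positions": joint angles; "joint_vel": joint speeds; "effort": joint torques, N m; "position": TCP position; "tcp_rot": TCP orientation; "wrist_force": force on the tool from outside, world axes, zero at the start; "wrist_torque": the same for the moment, N m; "finger_gap": finger opening in m.
Only numpy, scipy, OpenCV 4.12 (cv2) and the standard library are available. Lean on these libraries where they do the work, as an engineer would, in place of code of your own. Each camera call takes 0.05 s, during which the arm holds its last target. There are 200 camera calls.

## Working session

There is one attempt and no reset: what is moved stays moved. The work goes in short steps, Python scripts to look and compute and a tool call to move; the robot and the scene stay as the last step left them, time stands still between calls to the robot, and variables do not carry over. Pictures are saved under pics/ and viewed, about 8 in all and at most 12, crops included, and the job is handed in when it is done.

Besides the shell and the picture viewer there is one more tool, called after "Call:" by a JSON object that holds its "op" and its "data". step_arm: Moves the arm, as the interface text tells. Its arguments: {"type":"object","properties":{"deltas":{"type":"array"}},"required":["deltas"]}

```bash
mkdir -p pics; cat > h.py <<'E'
import numpy as np, cv2
from cell import robot, optics
def ray(f,px):
    K=np.array([[f['fx'],0,f['cx']],[0,f['fy'],f['cy']],[0,0,1]])
    s=np.array([(px[0]-f['cx'])/f['fx'],(px[1]-f['cy'])/f['fy']]); u=s.copy()
    for _ in range(20): u=s/(1+f['k1']*(u@u))
    return np.array([u[0],u[1],1.])
def at_z(f,px,z):
    R=np.array(f['attitude']);p=np.array(f['position']);d=R@ray(f,px)
    return p+d*(z-p[2])/d[2]
def at_d(f,px):
    c,r=int(round(px[0])),int(round(px[1]));w=f['range_z'][max(r-1,0):r+2,max(c-1,0):c+2];w=w[w>0]
    return np.array(f['position'])+np.array(f['attitude'])@ray(f,px)*np.median(w) if w.size else None
def proj(f,P):
    c=np.array(f['attitude']).T@(np.array(P)-np.array(f['position']));u=c[:2]/c[2];u=u*(1+f['k1']*(u@u))
    return np.array([u[0]*f['fx']+f['cx'],u[1]*f['fy']+f['cy']])
def save(f,n,s=1.5): cv2.imwrite('pics/'+n,cv2.resize(f['color'][:,:,::-1],None,fx=s,fy=s))
E
python3 - <<'E'
from h import *
np.set_printoptions(precision=4,suppress=True)
Z=dict(cam_pivot=.075,lever_end=.060,push_face=.0555,seat=.012,jar=.012,stopper=.012,fixture=0,spare_jar=0,tape_roll=0,carton=0,marker=0,jar_lid=0,scraper=0)
for c in ['scene','side']:
    f=optics.grab_frame(c);save(f,c+'0.png');print(c,np.array(f['position']),np.array(f['attitude'])[:,2])
    for n,z in Z.items():
        for d in optics.place_of(c,n)[:2]: print(n,round(d['confidence'],2),np.array(d['pixel']),at_z(f,d['pixel'],z),at_d(f,d['pixel']))
s=robot.read_state();print(s['time_s'],s['position'],s['tcp_rot'],s['finger_gap'])
E
```

```text
scene [1.465  0.2234 1.5959] [-0.5155 -0.1094 -0.8499]
cam_pivot 0.64 [346.8 186. ] [0.4374 0.4008 0.075 ] [ 0.386   0.4097 -0.001 ]
cam_pivot 0.62 [275.9 209.7] [0.6041 0.1256 0.075 ] [0.606  0.1258 0.0784]
lever_end 0.63 [270.2 198.4] [0.5462 0.0923 0.06  ] [0.5564 0.0938 0.077 ]
push_face 0.7 [355.1 232.6] [0.6403 0.4525 0.0555] [0.6436 0.4516 0.0616]
push_face 0.66 [237.8 191.9] [ 0.5364 -0.0487  0.0555] [ 0.5387 -0.0481  0.0594]
seat 0.71 [239.6 220.6] [ 0.6476 -0.0196  0.012 ] [ 0.6551 -0.0173  0.0267]
jar 0.86 [238.8 216.1] [ 0.6271 -0.0273  0.012 ] [ 0.6553 -0.0189  0.0652]
jar 0.74 [301.1 216.5] [0.5819 0.231  0.012 ] [0.5796 0.2311 0.0079]
stopper 0.46 [250.  227.9] [0.6733 0.0299 0.012 ] [0.685  0.0328 0.0352]
fixture 0.84 [253.9 213.6] [0.5973 0.0317 0.    ] [0.6045 0.0332 0.0133]
spare_jar 0.58 [351.4 231.3] [ 0.6073  0.4453 -0.    ] [0.6419 0.4363 0.0645]
tape_roll 0.52 [347.7 188.9] [0.4012 0.4146 0.    ] [0.431  0.4092 0.0447]
carton 0.71 [124.7 195.1] [ 0.6081 -0.5454  0.    ] [ 0.6682 -0.4914  0.112 ]
marker 0.61 [352.5 231.3] [0.6064 0.4498 0.    ] [0.6442 0.4398 0
[... 1210 characters left out ...]
75.  163.7] [0.3729 0.4142 0.    ] [0.3634 0.371  0.0409]
carton 0.63 [358.7 339.2] [ 0.6013 -0.5408  0.    ] [ 0.5526 -0.5616  0.1108]
marker 0.72 [254.2 176.8] [0.6367 0.1947 0.    ] [0.6295 0.1816 0.0153]
marker 0.61 [237.4 174.2] [0.5816 0.2392 0.    ] [0.576  0.2272 0.0133]
jar_lid 0.57 [306.3 235. ] [ 0.6685 -0.1495  0.    ] [ 0.6636 -0.1548  0.0097]
jar_lid 0.26 [180.8 133.8] [0.4639 0.5902 0.    ] [0.4604 0.5767 0.0111]
scraper 0.74 [184.7 135.3] [0.4761 0.5721 0.    ] [ 0.4762  0.5726 -0.0005]
scraper 0.55 [284.3 191.6] [0.7055 0.0682 0.    ] [0.6818 0.0353 0.0444]
1.4 [0.2375 0.5781 0.2226] [[-0.    -0.925  0.38 ]
 [ 0.     0.38   0.925]
 [-1.     0.     0.   ]] 0.08676889606876001
```

```bash
python3 - <<'E'
from h import *
for c,(x0,y0,w,h) in dict(scene=(190,150,170,110),side=(190,130,170,130)).items():
    f=optics.grab_frame(c)
    im=cv2.resize(f['color'][y0:y0+h,x0:x0+w,::-1],None,fx=4.4,fy=4.4,interpolation=cv2.INTER_CUBIC);cv2.imwrite(f'pics/{c}1.png',im)
E
```

```text
(no output)
```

View pics/scene1.png

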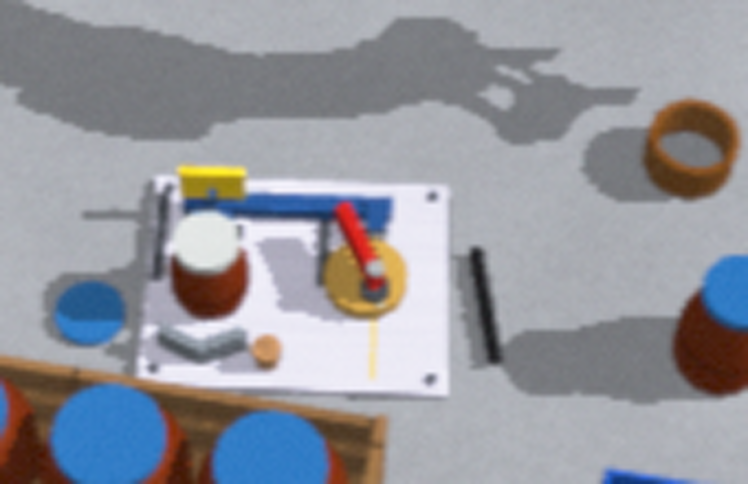

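View pics/side1.png

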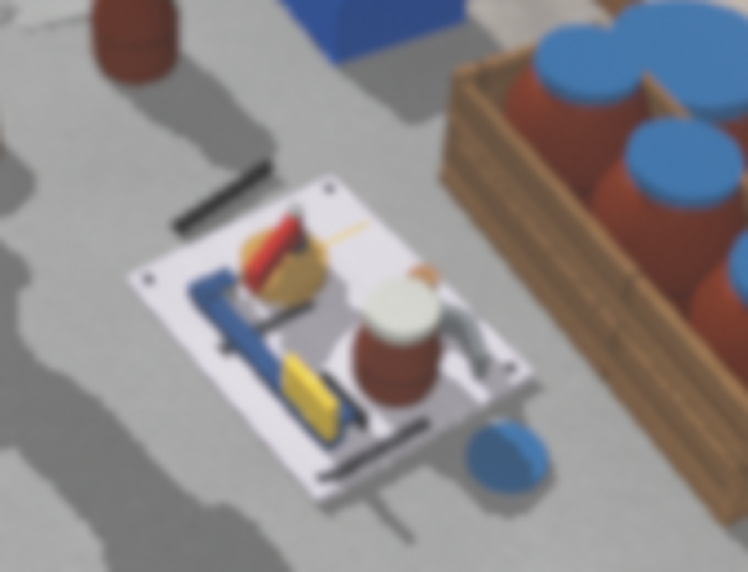

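The scene crop shows the bed plate, with its back edge at the top (corners at crop ≈(152,178), (450,186), (449,395), (135,382)). The red lever runs from (375,270) to (343,207), so it points back and right. The side crop agrees, with plate corners at (130,278), (333,178), (537,380) and (315,505). A crate of jars stands in front of the fixture.

```bash
cat > fit.py <<'E'
from h import *
from scipy.optimize import least_squares
np.set_printoptions(precision=4,suppress=True)
def W(p,l): c,s=np.cos(p[2]),np.sin(p[2]);return np.array([p[0]+c*l[0]-s*l[1],p[1]+s*l[0]+c*l[1],l[2] if len(l)>2 else 0])
E
python3 - <<'E'
from fit import *
L=[(-.105,-.135,.012),(-.105,.155,.012),(.125,.155,.012),(.125,-.135,.012)]
obs={'scene':(np.array([(152,178),(450,186),(449,395),(135,382)])/4.4+[190,150]-.4,),'side':(np.array([(315,505),(130,278),(333,178),(537,380)])/4.4+[190,130]-.4,)}
F={c:optics.grab_frame(c) for c in obs}
for c in F: print(c,[at_z(F[c],q,.012)[:2] for q in obs[c][0]])
def res(p,cs=('scene','side')): return np.concatenate([at_z(F[c],q,.012)[:2]-W(p,l)[:2] for c in cs for q,l in zip(obs[c][0],L)])
for cs in [('scene',),('side',),('scene','side')]:
    r=least_squares(res,[.6,.03,.2],kwargs=dict(cs=cs));print(cs,r.x,np.sqrt(2*r.cost/len(r.fun)))
p=r.x;np.save('p.npy',p)
print('pivot',W(p,(.03,.085,.075)),'push0',W(p,(-.085,-.075,.0555)))
f=F['scene'];H,Wd=f['range_z'].shape
# red & yellow pixels: positions in fixture frame
c=f['color'].astype(int)
for nm,m in dict(red=(c[...,0]>150)&(c[...,1]<60)&(c[...,2]<70),yel=(c[...,0]>180)&(c[...,1]>160)&(c[...,2]<80)).items():
    pts=[at_d(f,(x,y)) for y,x in zip(*np.nonzero(m)) if 190<x<300 and 160<y<240]
    pts=np.array([q for q in pts if q is not None]);d=pts[:,:2]-p[:2];cs,sn=np.cos(p[2]),np.sin(p[2])
    loc=np.c_[d[:,0]*cs+d[:,1]*sn,-d[:,0]*sn+d[:,1]*cs,pts[:,2]];t=loc[loc[:,2]>.06]
    print(nm,len(pts),len(t),t.min(0),t.max(0),t.mean(0))
    if nm=='red':
        v=cv2.fitLine(t[:,:2].astype(np.float32),cv2.DIST_L2,0,.01,.01).ravel();print('line',v,np.degrees(np.arctan2(v[1],v[0])))
# crate edge: heights ahead
for x in (.70,.74,.78,.82):
    row=[]
    for y in (-.15,-.05,.05,.15):
        q=at_d(f,proj(f,(x,y,.1)));row.append(q)
    print(x,row)
E
```

```text
scene [array([ 0.5115, -0.1173]), array([0.4679, 0.1755]), array([0.6942, 0.2071]), array([ 0.7338, -0.0825])]
side [array([ 0.4997, -0.1181]), array([0.4681, 0.1687]), array([0.6902, 0.1983]), array([ 0.7277, -0.092 ])]
('scene',) [0.5934 0.0344 0.1437] 0.0021030967380442607
('side',) [0.5877 0.0281 0.1206] 0.0016887121636187784
('scene', 'side') [0.5905 0.0312 0.1322] 0.003852794259567015
pivot [0.6091 0.1195 0.075 ] push0 [ 0.5162 -0.0543  0.0555]
red 38 38 [-0.0344  0.0529  0.066 ] [0.0201 0.0796 0.0764] [-0.0077  0.067   0.0734]
line [ 0.9054  0.4247 -0.0077  0.067 ] 25.129261
yel 24 23 [-0.073  -0.1002  0.0717] [-0.0655 -0.0454  0.0779] [-0.0688 -0.0753  0.0742]
0.7 [array([ 0.6493, -0.1747,  0.0009]), array([ 0.6538, -0.0665,  0.0097]), array([0.654 , 0.0396, 0.0101]), array([0.6524, 0.1454, 0.0069])]
0.74 [array([ 0.6908, -0.1753, -0.0015]), array([ 0.6968, -0.0663,  0.0108]), array([0.7025, 0.041 , 0.0225]), array([0.696 , 0.1456, 0.0093])]
0.78 [array([ 0.793 , -0.1429,  0.1284]), array([ 0.7938, -0.0445,  0.1301]), array([0.7974, 0.0544, 0.1381]), array([0.7965, 0.1518, 0.1361])]
0.82 [array([ 0.8352, -0.1412,  0.1353]), array([ 0.8575, -0.0341,  0.1871]), array([0.8571, 0.06  , 0.1859]), array([0.7989, 0.1476, 0.051 ])]
```

```bash
cat > go.py <<'E'
from fit import *
from scipy.spatial.transform import Rotation as Ro
p=np.load('p.npy');s=robot.read_state();R=np.array(s['tcp_rot']);P=np.array(s['position'])
c,sn=np.cos(p[2]),np.sin(p[2]);RF=np.array([[c,-sn,0],[sn,c,0],[0,0,1.]])
RT=RF@np.array([[0,-1,0],[0,0,1],[-1,0,0.]])
def to(l): return np.r_[R.T@(W(p,l)-P),Ro.from_matrix(R.T@RT).as_rotvec()/np.pi]
def lev(deg,gap,r=.05,z=.048):
    f=np.radians(deg);u=np.array([np.cos(f),np.sin(f)]);n=np.array([u[1],-u[0]])
    q=np.array([.03,.085])+r*u+(.008+.015*abs(n[1])+.0095*abs(n[0])+gap)*n
    return (q[0],q[1],z)
def here(): print('t',s['time_s'],'local',RF.T@(P-[p[0],p[1],0]),'F',RF.T@np.array(s['wrist_force']),'gap',s['finger_gap'])
E
python3 - <<'E'
from go import *
here()
a=lev(205,.025);print(a,to((a[0],a[1],.2)))
for d in range(205,365,10): print(d,lev(d,0))
E
```

```text
t 1.6 local [-0.2779  0.5887  0.2226] F [-0.7499  0.2189  0.4351] gap 0.0870651914805999
(np.float64(-0.03670388416665685), np.float64(0.10973686206263869), 0.048) [ 0.0225 -0.4479 -0.2949 -0.1662  0.      0.    ]
205 (np.float64(-0.026138427623139372), np.float64(0.08707916738672243), 0.048)
215 (np.float64(-0.02571931268035535), np.float64(0.07740308556043521), 0.048)
225 (np.float64(-0.023262193308819765), np.float64(0.06755151519016502), 0.048)
235 (np.float64(-0.01865432850855549), np.float64(0.058029398150149354), 0.048)
245 (np.float64(-0.011929949852731558), np.float64(0.049383360774259186), 0.048)
255 (np.float64(-0.0032819795334146605), np.float64(0.04215407051798346), 0.048)
265 (np.float64(0.006942457118573154), np.float64(0.03682628173372035), 0.048)
275 (np.float64(0.015658031393338965), np.float64(0.033554248457105106), 0.048)
285 (np.float64(0.02259992497683739), np.float64(0.031253346853109716), 0.048)
295 (np.float64(0.03033187632133838), np.float64(0.02998586052207581), 0.048)
305 (np.float64(0.038703315126549134), np.float64(0.0300553974209515), 0.048)
315 (np.float64(0.047448484809834976), np.float64(0.031737806691180245), 0.048)
325 (np.float64(0.05619589174854381), np.float64(0.03523927080446017), 0.048)
335 (np.float64(0.06449235108052565), np.float64(0.040659006439207654), 0.048)
345 (np.float64(0.07183935962160934), np.float64(0.04796145060617813), 0.048)
355 (np.float64(0.07773796445691203), np.float64(0.05696176828637365), 0.048)
```

Call:
{"op": "step_arm", "data": {"deltas": [[0,-0.448,-0.295,-0.166,0,0,1],[0,-0.448,-0.295,-0.166,0,0,1],[0,-0.448,-0.295,-0.166,0,0,1],[0,-0.448,-0.295,-0.166,0,0,1],[0,-0.448,-0.295,-0.166,0,0,1]]}}

```text
time_s: 2.22
position: [0.4134, 0.32, 0.2229]
tcp_rot: [[0.001, -0.991, -0.131], [0.001, -0.131, 0.991], [-1.0, -0.001, 0.001]]
wrist_force: [0.5, 0.5, 0.4]
finger_gap: 0.0449
```

```bash
python3 -c "
from go import *
here();a=lev(205,.025);print(to((a[0],a[1],.2)))"
```

```text
t 2.225 local [-0.1375  0.3096  0.2229] F [0.5641 0.4322 0.3594] gap 0.04485837598733752
[ 0.0228 -0.1009 -0.1999 -0.0002  0.0002  0.0002]
```

Call:
{"op": "step_arm", "data": {"deltas": [[0,-0.101,-0.2,0,0,0,1],[0,-0.101,-0.2,0,0,0,1],[0,-0.101,-0.2,0,0,0,1],[0,-0.101,-0.2,0,0,0,1],[0.04,-0.101,-0.2,0,0,0,1]]}}

```text
time_s: 2.85
position: [0.5433, 0.1317, 0.185]
tcp_rot: [[0.007, -0.992, -0.126], [0.002, -0.126, 0.992], [-1.0, -0.007, 0.001]]
wrist_force: [-0.2, 1.2, -0.6]
finger_gap: 0.0015
```

```bash
python3 -c "
from go import *
here();a=lev(205,.025);print(to(a))
f=optics.grab_frame('wrist');save(f,'w0.png',1.2)
m=optics.silhouettes('wrist','lever_end');print([(d['confidence'],d['box']) for d in m])"
```

```text
t 2.85 local [-0.0336  0.1058  0.185 ] F [-0.0171  1.2379 -0.6371] gap 0.001518322758758889
[ 0.137   0.0041  0.0038 -0.002   0.0002  0.0022]
[(0.73, [190.1, 171.6, 80.9, 59.3])]
```

View pics/w0.png

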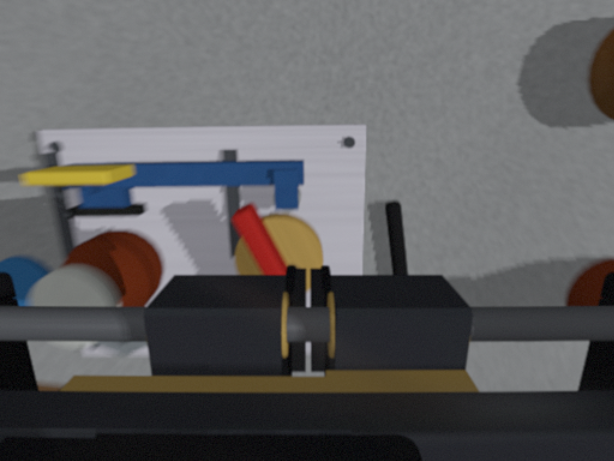

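The wrist picture shows the closed fingers at (308,320), to the left of the lever. The lever's end is at about (245,212), and the plate's back corners are at (38,131) and (366,127). I'll use those corners to check the fixture pose.

```bash
python3 -c "
from go import *
f=optics.grab_frame('wrist')
for n,q,z in (('BR',(38,131),.012),('BL',(366,126),.012),('tip-left corner',(262,207),.075),('tip-right corner',(233,214),.075)):
    w=at_z(f,np.array(q)/1.2,z);print(n,w,RF.T@(w-[p[0],p[1],0]))
"
```

```text
BR [ 0.4996 -0.105   0.012 ] [-0.1082 -0.1231  0.012 ]
BL [0.4598 0.1728 0.012 ] [-0.111   0.1575  0.012 ]
tip-left corner [0.5264 0.0986 0.075 ] [-0.0547  0.0752  0.075 ]
tip-right corner [0.5343 0.0782 0.075 ] [-0.0496  0.054   0.075 ]
```

Call:
{"op": "step_arm", "data": {"deltas": [[0.06,0.004,0.008,0,0,0,1],[0.1,0.004,0.01,0,0,0,1],[0.137,0.004,0.01,0,0,0,1],[0.137,0.004,0.01,0,0,0,1]]}}

```text
time_s: 3.5
position: [0.5317, 0.1447, 0.0438]
tcp_rot: [[-0.006, -0.991, -0.133], [-0.002, -0.133, 0.991], [-1.0, 0.006, -0.001]]
wrist_force: [0.3, -0.3, 0.7]
finger_gap: 0.0004
```

```bash
python3 -c "
from go import *
here()
for d in (205,215,225,235,245,255,265,275): print(d,to(lev(d,0))[:3])"
```

```text
t 3.5 local [-0.0434  0.1202  0.0438] F [ 0.2833 -0.3605  0.693 ] gap 0.00043517101697474397
205 [-0.0043 -0.0172 -0.0332]
215 [-0.0043 -0.0176 -0.0428]
225 [-0.0043 -0.0201 -0.0527]
235 [-0.0043 -0.0247 -0.0622]
245 [-0.0043 -0.0314 -0.0709]
255 [-0.0044 -0.04   -0.0781]
265 [-0.0044 -0.0502 -0.0835]
275 [-0.0045 -0.059  -0.0867]
```

Call:
{"op": "step_arm", "data": {"deltas": [[-0.004,-0.017,-0.02,0,0,0,1],[-0.004,-0.017,-0.033,0,0,0,1],[-0.004,-0.018,-0.043,0,0,0,1],[-0.004,-0.02,-0.053,0,0,0,1],[-0.004,-0.025,-0.062,0,0,0,1]]}}

```text
time_s: 4.12
position: [0.5643, 0.0883, 0.0487]
tcp_rot: [[-0.006, -0.991, -0.134], [0.001, -0.134, 0.991], [-1.0, 0.006, 0.002]]
wrist_force: [-2.4, 5.7, 1.8]
finger_gap: -0.0
```

```bash
python3 -c "
from go import *
here()
for d in range(235,325,10): print(d,to(lev(d,0))[:3])"
```

```text
t 4.125 local [-0.0185  0.06    0.0487] F [-1.6406  5.9197  1.7568] gap -1.2285893185310661e-05
235 [ 0.0007  0.0001 -0.002 ]
245 [ 0.0006 -0.0066 -0.0107]
255 [ 0.0006 -0.0152 -0.0179]
265 [ 0.0005 -0.0254 -0.0233]
275 [ 0.0005 -0.0341 -0.0266]
285 [ 0.0004 -0.0411 -0.0289]
295 [ 0.0004 -0.0488 -0.0302]
305 [ 0.0003 -0.0572 -0.0301]
315 [ 0.0003 -0.0659 -0.0285]
```

Contact made (about 6 N) and the lever is turning. I'll carry on round.

Call:
{"op": "step_arm", "data": {"deltas": [[0,-0.007,-0.011,0,0,0,1],[0,-0.015,-0.018,0,0,0,1],[0,-0.025,-0.023,0,0,0,1],[0,-0.034,-0.027,0,0,0,1],[0,-0.041,-0.029,0,0,0,1]]}}

```text
time_s: 4.75
position: [0.6078, 0.0654, 0.0485]
tcp_rot: [[-0.009, -0.991, -0.135], [0.001, -0.135, 0.991], [-1.0, 0.008, 0.002]]
wrist_force: [-5.6, 1.0, 1.0]
finger_gap: 0.0009
```

```bash
python3 -c "
from go import *
here()
for d in range(275,366,10): print(d,to(lev(d,0))[:3])
f=optics.grab_frame('side');im=cv2.resize(f['color'][130:260,190:360,::-1],None,fx=4.4,fy=4.4,interpolation=2);cv2.imwrite('pics/s2.png',im)"
```

```text
t 4.75 local [0.0216 0.0316 0.0485] F [-5.4484  1.7244  1.0296] gap 0.0008540999807904295
275 [0.0005 0.0059 0.002 ]
285 [ 0.0005 -0.001  -0.0003]
295 [ 0.0004 -0.0087 -0.0016]
305 [ 0.0003 -0.0171 -0.0016]
315 [ 0.0003 -0.0258  0.0001]
325 [ 0.0002 -0.0346  0.0036]
335 [ 0.0001 -0.0429  0.009 ]
345 [ 0.0001 -0.0503  0.0162]
355 [ 0.0001 -0.0562  0.0252]
365 [ 0.0001 -0.0604  0.0339]
```

View pics/s2.png

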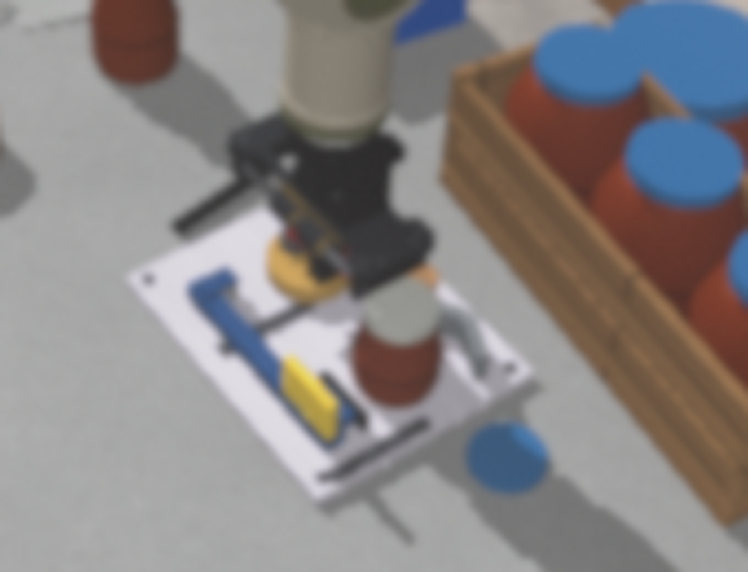

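In this picture the jar (400,340) and slide are unmoved and the cam disc has turned. The gripper body clears the lid. I'll continue the turn.

Call:
{"op": "step_arm", "data": {"deltas": [[0,-0.009,-0.002,0,0,0,1],[0,-0.017,-0.002,0,0,0,1],[0,-0.026,0,0,0,0,1],[0,-0.035,0.004,0,0,0,1],[0,-0.043,0.009,0,0,0,1]]}}

```text
time_s: 5.42
position: [0.6494, 0.0788, 0.0482]
tcp_rot: [[-0.009, -0.991, -0.134], [-0.0, -0.134, 0.991], [-1.0, 0.009, 0.001]]
wrist_force: [-3.7, -1.5, 0.3]
finger_gap: 0.0004
```

```bash
python3 -c "
from go import *
here()
for d in range(335,371,5): print(d,to(lev(d,0))[:3])"
```

```text
t 5.425 local [0.0646 0.0394 0.0482] F [-3.8859 -0.9592  0.3361] gap 0.00038047869092433376
335 [0.0002 0.0001 0.0013]
340 [ 0.0002 -0.0037  0.0047]
345 [ 0.0002 -0.0072  0.0086]
350 [ 0.0002 -0.0104  0.0129]
355 [ 0.0001 -0.0132  0.0176]
360 [ 0.0001 -0.0154  0.0226]
365 [ 0.0001 -0.0173  0.0263]
370 [ 0.0001 -0.0189  0.0302]
```

Call:
{"op": "step_arm", "data": {"deltas": [[0,-0.007,0.009,0,0,0,1],[0,-0.011,0.013,0,0,0,1],[0,-0.013,0.018,0,0,0,1],[0,-0.015,0.022,0,0,0,1]]}}

```text
time_s: 5.92
position: [0.6614, 0.1024, 0.0483]
tcp_rot: [[-0.009, -0.991, -0.134], [-0.001, -0.134, 0.991], [-1.0, 0.009, 0.0]]
wrist_force: [-3.4, -4.0, 1.1]
finger_gap: 0.0007
```

```bash
cat > look.py <<'E'
from go import *
here()
f=optics.grab_frame('scene');c=f['color'].astype(int)
m=(c[...,0]>140)&(c[...,1]<60)&(c[...,2]<70);t=[]
for y,x in zip(*np.nonzero(m)):
    if 190<x<300 and 160<y<240:
        q=at_d(f,(x,y))
        if q is not None: t.append(RF.T@(q-[p[0],p[1],0]))
t=np.array(t);t=t[t[:,2]>.05] if len(t) else t;print(len(t))
if len(t)>3:
    v=cv2.fitLine(t[:,:2].astype(np.float32),2,0,.01,.01).ravel();print('line',np.degrees(np.arctan2(v[1],v[0])),t.min(0),t.max(0))
import sys
im=cv2.resize(f['color'][150:260,190:360,::-1],None,fx=4.4,fy=4.4,interpolation=2);cv2.imwrite('pics/%s.png'%sys.argv[1],im)
E
python3 look.py c3
```

```text
t 5.925 local [0.0796 0.0612 0.0483] F [-3.8743 -3.4775  1.0958] gap 0.0007190670363694069
11
line 41.697334 [0.0983 0.0743 0.064 ] [0.109  0.0829 0.0785]
```

View pics/c3.png

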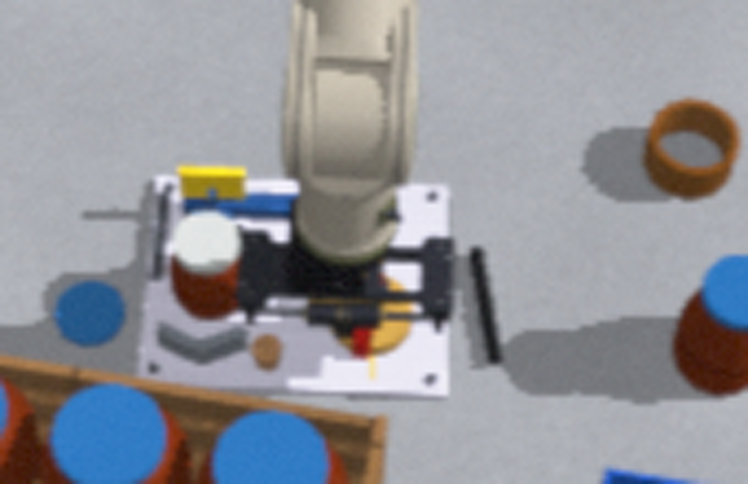

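The lever end shows at (361,343), just short of the yellow line at (372,365), so about 5° remain. I'll nudge it 5 mm, then back off to the right and up.

Call:
{"op": "step_arm", "data": {"deltas": [[0,-0.001,0.004,0,0,0,1],[0,-0.001,0.007,0,0,0,1],[0,-0.001,0.007,0,0,0,1],[0,0,-0.012,0,0,0,1],[-0.05,0.01,-0.014,0,0,0,1]]}}

```text
time_s: 6.6
position: [0.6519, 0.0852, 0.0952]
tcp_rot: [[-0.015, -0.991, -0.132], [-0.002, -0.132, 0.991], [-1.0, 0.016, -0.0]]
wrist_force: [-0.0, 1.0, 0.8]
finger_gap: 0.0004
```

```bash
python3 -c "
from go import *
here();print(to((-.16,-.075,.18)))"
```

```text
t 6.6 local [0.0679 0.0454 0.0952] F [0.0936 1.0341 0.7846] gap 0.0004347486737601457
[-0.0812  0.2293 -0.1203  0.0002 -0.0001 -0.005 ]
```

Call:
{"op": "step_arm", "data": {"deltas": [[-0.06,0.02,0,0,0,0,1],[-0.1,0.08,0,0,0,0,1],[-0.1,0.14,-0.03,0,0,0,1],[-0.1,0.2,-0.08,0,0,0,1],[-0.1,0.229,-0.12,0,0,0,1]]}}

```text
time_s: 7.22
position: [0.4484, -0.0541, 0.1991]
tcp_rot: [[-0.014, -0.991, -0.133], [-0.001, -0.133, 0.991], [-1.0, 0.014, 0.001]]
wrist_force: [0.9, -1.9, 0.0]
finger_gap: 0.0002
```

```bash
python3 look.py c4; python3 -c "
from go import *
print(to((-.13,-.075,.055)))
for cam in ('scene','side'):
    f=optics.grab_frame(cam);
    for n,z in (('lever_end',.06),('cam_pivot',.075),('push_face',.0555)):
        for d in optics.place_of(cam,n)[:1]: print(cam,n,d['confidence'],RF.T@(at_z(f,d['pixel'],z)-[p[0],p[1],0]))"
```

```text
t 7.225 local [-0.1522 -0.0659  0.1991] F [ 0.6365 -2.0429  0.0252] gap 0.00021147873283295236
36
line -0.37190443 [0.039  0.0827 0.0657] [0.1083 0.0932 0.0756]
[ 0.1436 -0.029  -0.0019 -0.0023 -0.0001 -0.005 ]
scene lever_end 0.63 [0.119  0.1017 0.06  ]
scene cam_pivot 0.74 [0.0263 0.0925 0.075 ]
scene push_face 0.69 [-0.0609 -0.0591  0.0555]
side lever_end 0.81 [0.111  0.0846 0.06  ]
side cam_pivot 0.78 [0.0298 0.0921 0.075 ]
side push_face 0.82 [-0.0676 -0.063   0.0555]
```

View pics/c4.png

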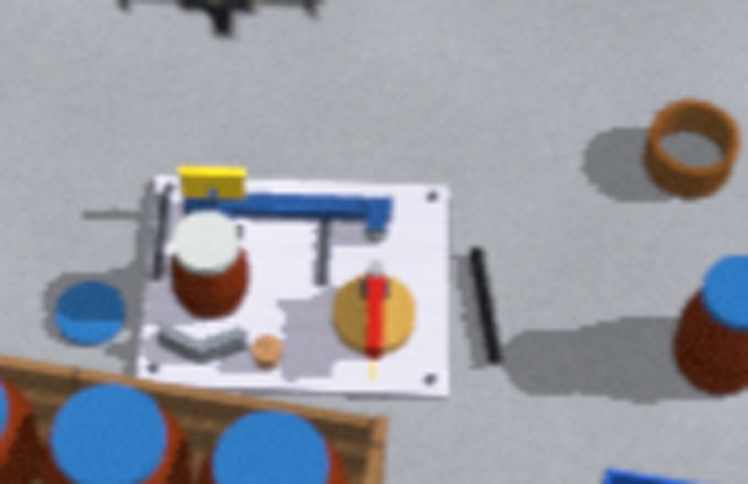

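The lever now lies along the yellow line, from (375,285) to (374,352), with a fitted angle of -0.4°. The slide and jar have not moved. Next I'll descend behind the yellow plate.

Call:
{"op": "step_arm", "data": {"deltas": [[0.05,-0.005,-0.004,0,0,0,1],[0.1,-0.015,-0.004,0,0,-0.005,1],[0.139,-0.022,-0.004,0,0,-0.005,1],[0.14,-0.022,-0.004,0,0,-0.005,1]]}}

```text
time_s: 8.18
position: [0.4688, -0.053, 0.0558]
tcp_rot: [[-0.006, -0.991, -0.135], [-0.002, -0.135, 0.991], [-1.0, 0.006, -0.001]]
wrist_force: [0.2, -0.6, 0.0]
finger_gap: 0.0006
```

```bash
python3 -c "
from go import *
here();print(to((-.09,-.072,.055)),to((-.044,-.072,.055)))"
```

```text
t 8.175 local [-0.1318 -0.0674  0.0558] F [ 0.1208 -0.6112  0.012 ] gap 0.0005967387031135005
[ 0.0005 -0.0418 -0.0047  0.001  -0.0003 -0.0019] [ 0.0003 -0.0878 -0.0049  0.001  -0.0003 -0.0019]
```

Call:
{"op": "step_arm", "data": {"deltas": [[0,-0.015,-0.003,0,0,0,1],[0,-0.03,-0.004,0,0,0,1],[0,-0.042,-0.004,0,0,0,1],[0,-0.05,-0.004,0,0,0,1],[0,-0.057,-0.004,0,0,0,1]]}}

```text
time_s: 8.8
position: [0.5258, -0.0492, 0.0555]
tcp_rot: [[-0.007, -0.991, -0.135], [-0.002, -0.135, 0.991], [-1.0, 0.007, -0.001]]
wrist_force: [-2.9, -0.6, 2.0]
finger_gap: 0.0005
```

Call:
{"op": "step_arm", "data": {"deltas": [[0,-0.006,0,0,0,0,1],[0,-0.012,0,0,0,0,1],[0,-0.018,0,0,0,0,1],[0,-0.022,0,0,0,0,1]]}}

```text
time_s: 9.3
position: [0.5479, -0.0461, 0.0553]
tcp_rot: [[-0.007, -0.991, -0.135], [-0.002, -0.135, 0.991], [-1.0, 0.007, -0.001]]
wrist_force: [-4.8, 0.0, 3.9]
finger_gap: 0.0004
```

```bash
python3 look.py c5; python3 -c "
from go import *
print(to((-.044,-.07,.055)))"
```

```text
t 9.3 local [-0.0525 -0.0711  0.0553] F [-4.7882  0.6551  3.9384] gap 0.00043953354124820764
37
line -0.49293765 [0.0404 0.0827 0.0693] [0.1087 0.0931 0.0763]
[ 0.0003 -0.008   0.001   0.0011 -0.0003 -0.002 ]
```

Call:
{"op": "step_arm", "data": {"deltas": [[0,-0.004,0,0,0,0,1],[0,-0.007,0,0,0,0,1],[0,-0.01,0,0,0,0,1]]}}

```text
time_s: 9.72
position: [0.5562, -0.0451, 0.055]
tcp_rot: [[-0.011, -0.991, -0.135], [-0.002, -0.135, 0.991], [-1.0, 0.011, -0.0]]
wrist_force: [-23.4, -1.1, 20.9]
finger_gap: 0.0003
```

Call:
{"op": "step_arm", "data": {"deltas": [[0,-0.003,0,0,0,0,1],[0,-0.005,0,0,0,0,1],[0,-0.005,0,0,0,0,1]]}}

```text
time_s: 10.1
position: [0.5561, -0.0451, 0.0545]
tcp_rot: [[-0.022, -0.991, -0.134], [-0.001, -0.134, 0.991], [-1.0, 0.022, 0.002]]
wrist_force: [-30.3, -1.1, 24.8]
finger_gap: 0.0002
```

```bash
python3 look.py c6
```

```text
t 10.1 local [-0.0442 -0.0712  0.0545] F [-30.2122   2.8803  24.7732] gap 0.00018575792755350486
37
line -0.56761533 [0.0385 0.0827 0.0688] [0.109  0.0932 0.0748]
```

View pics/c6.png

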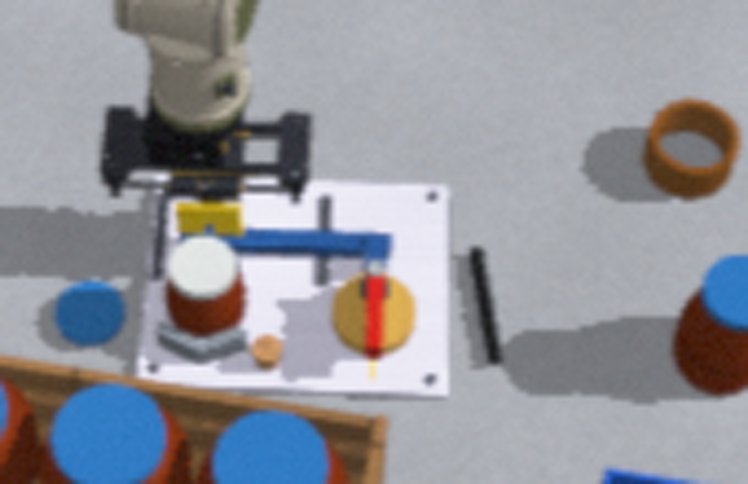

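The slide is hard against its stop: TCP x is -44.2 mm, where -44.5 was expected, with a push of 30 N. The jar (205,285) sits in the V and the lever is still on the line. I'll back off straight and then up.

Call:
{"op": "step_arm", "data": {"deltas": [[0,0.02,0,0,0,0,1],[0,0.06,0,0,0,0,1],[-0.05,0.08,0,0,0,0,1],[-0.1,0.08,0,0,0,0,1],[-0.1,0.08,0,0,0,0,1]]}}

```text
time_s: 10.78
position: [0.4822, -0.0557, 0.1604]
tcp_rot: [[-0.013, -0.991, -0.133], [-0.0, -0.134, 0.991], [-1.0, 0.013, 0.002]]
wrist_force: [0.2, -0.1, -0.8]
finger_gap: 0.0003
```

```bash
python3 look.py c7; python3 -c "
from go import *
F={c:optics.grab_frame(c) for c in ('scene','side')}
for cam,f in F.items():
    for n,z in (('jar',.012),('seat',.012),('push_face',.0555),('stopper',.012),('jar_lid',0),('spare_jar',0),('tape_roll',0),('marker',0),('scraper',0),('carton',0)):
        for d in optics.place_of(cam,n)[:1]: print(cam,n,round(d['confidence'],2),at_z(f,d['pixel'],z)[:2],(RF.T@(at_z(f,d['pixel'],z)-[p[0],p[1],0]))[:2])
f=F['scene'];c=f['color'].astype(int);m=(c[...,0]>180)&(c[...,1]>160)&(c[...,2]<80)
t=np.array([RF.T@(at_d(f,(x,y))-[p[0],p[1],0]) for y,x in zip(*np.nonzero(m)) if 190<x<300 and 160<y<240]);t=t[t[:,2]>.06];print('yel top',t.mean(0))"
```

```text
t 10.775 local [-0.1189 -0.0719  0.1604] F [ 0.1847 -0.1169 -0.798 ] gap 0.00028463085990387637
37
line -0.89202 [0.0404 0.0825 0.066 ] [0.1093 0.0932 0.0767]
scene jar 0.73 [ 0.6436 -0.035 ] [ 0.0439 -0.0726]
scene seat 0.95 [ 0.6407 -0.0322] [ 0.0413 -0.0695]
scene push_face 0.63 [ 0.5784 -0.048 ] [-0.0224 -0.0769]
scene stopper 0.56 [0.6779 0.0232] [ 0.0855 -0.0195]
scene jar_lid 0.45 [ 0.661  -0.1344] [ 0.0481 -0.1735]
scene spare_jar 0.62 [0.5994 0.4575] [0.065  0.4214]
scene marker 0.59 [0.5746 0.2242] [0.0096 0.1934]
scene scraper 0.85 [0.4706 0.5774] [-0.0469  0.5572]
scene carton 0.8 [ 0.5966 -0.5486] [-0.0705 -0.5756]
side jar 0.75 [ 0.6487 -0.0393] [ 0.0483 -0.0776]
side seat 0.9 [ 0.6488 -0.0399] [ 0.0483 -0.0782]
side push_face 0.52 [ 0.5636 -0.0487] [-0.0372 -0.0756]
side stopper 0.16 [ 0.6613 -0.1579] [ 0.0452 -0.1968]
side jar_lid 0.6 [ 0.6615 -0.145 ] [ 0.0471 -0.1841]
side spare_jar 0.61 [ 0.5992 -0.542 ] [-0.067  -0.5694]
side tape_roll 0.83 [0.38   0.4265] [-0.1566  0.4195]
side marker 0.25 [ 0.6708 -0.1413] [ 0.0568 -0.1816]
side scraper 0.71 [0.4681 0.5753] [-0.0497  0.5554]
side carton 0.9 [ 0.6032 -0.5397] [-0.0627 -0.5677]
yel top [-0.0267 -0.0716  0.0755]
```

View pics/c7.png

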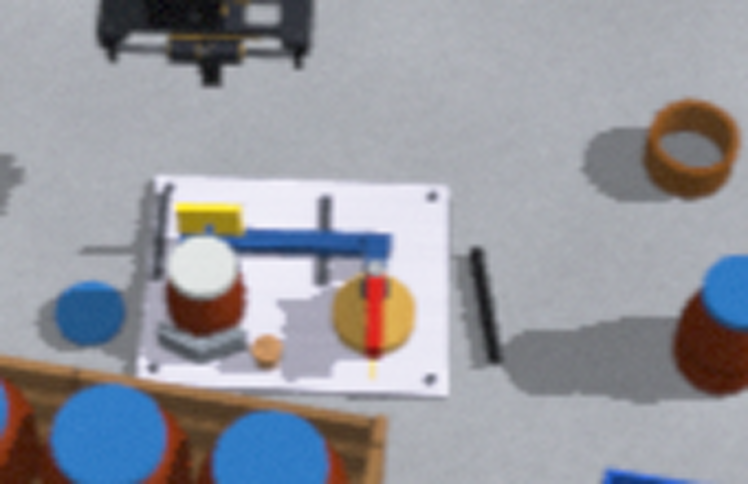

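The jar (205,285) is upright in the V cradle. The slide is home with the plate at (210,218), the lever lies on the line, and the bystanders and gripper are clear.

```bash
python3 -c "
from cell import robot
print(robot.finish_job())"
```

```text
the job is handed in; nothing more can be done
None
```

The jar is seated in the cradle and the job is handed in. I turned the cam lever counter-clockwise with the closed fingers until it pointed straight forward. Only then did I push the yellow plate until the slide hit its stop, and I backed the arm clear before handing in. Robot time was about 11 s.

**Last checks:**
- **Lever:** it lies about 0.9° off straight forward.
- **Slide:** it stopped hard at 30 N, with the TCP at fixture x = -44.2 mm. I expected -44.5 mm at full travel.
- **Jar:** it stands upright in the V. The scene camera put it at x = 44, y = -73 mm and the side camera at x = 48, y = -78 mm, both within limits.
- **Bystanders:** none looks moved in the pictures, and the robot touches nothing.

**Disagreements:**
- **Camera offset:** the two cameras placed the fixture about 6 to 8 mm apart, so I used the average.
- **Scene camera's push plate reading:** it put the plate's face about 13 mm too far forward, as this camera also did before the push. I relied on the contact force and TCP position instead.
- **Network readings:** the final pass gave some wrong or weak matches, such as the side camera's stopper, marker and spare jar. The scene camera did not report the tape roll, and its marker reading was about 20 mm from its first one. I judged these from the picture.

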